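# Load a flanged bush into the slotted inspection fixture

## Task

Pick up the brass flanged bush and slide it upright into the slot of the inspection fixture so that its flange goes under the slotted plate. Push it past the sprung catch and press it home against the steel stop with a steady push of about 10 N for about a second: more than 15 N would upset the stop's setting, and nothing on the fixture may be loaded beyond 25 N. Let go of the bush and leave it standing home in the slot with the catch sprung out behind it, and leave the loupe and the bearing where they are.

Things in the scene. Friction and masses are not known exactly. Their poses are not given: they have to be found in the camera images.
- bush_center (a point): Centre of the loose brass bush: an upright barrel 24 mm in diameter, 95 mm tall in all, 126 to 234 g, standing on the table on a flange 40 mm in diameter, 6 mm thick, at its foot (within the 95 mm). Underside 47.5 mm below this point, z up the barrel, no front. Grip its upper third (20 to 35 mm above this point) so that the fingertips clear the fixture.
- fixture: Fixed fixture, 190 (x) by 90 (y) mm. Origin: on the table under the slot's centre line, 85 mm from the apron end; +x points along the slot from mouth to stop. Blue base, its top (deck) 20 mm up, x = -85 to 105 mm. Over x = -20 to 105 mm lies a slotted aluminium plate, underside 29 mm, top 37 mm up. The flange runs in the 9 mm high, 45 mm wide space between. It does not move.
- slot_mouth (a point): Middle of the slot's open mouth, on the deck: x = -20 mm, y = 0, 20 mm up in the fixture's frame; axes as the fixture's. The slot in the plate runs from here along +x on the centre line to x = 70 mm and is 26 mm wide; its first 12 mm are a lead-in, 38 mm wide at the mouth.
- apron (a point): Middle of the open deck (apron) before the mouth: x = -53 mm, y = 0, 20 mm up in the fixture's frame; axes as the fixture's. The apron is 65 mm long (x = -85 to -20 mm) and 90 mm wide: the bush can be stood here, in line with the slot.
- catch (a joint): Brass ball catch (12 mm ball, on the slot's +y side, 44 mm above the table), m: 0 sprung out, up to about 0.004 when the barrel pushes it aside. It is carried by the stop unit: it touches the barrel from about 21.5 to 1.5 mm before home (bush's axis), needs a push of up to about 5 N to pass, then springs out behind the barrel and keeps it home. The stop then resists rigidly.
- stop_bracket: Red block on the plate, 20 x 32 x 16 mm; origin under its centre, x = 93 mm, y = 0, 37 mm up in the fixture's frame, same axes. It carries the black stop unit (all below 54 mm above the table): a rigid round steel stop face towards -x and the catch. The unit is clamped at a different, unreported place each time: touching the stop, the bush's axis is at x = 33 to 49 mm in the fixture's frame.
- loupe_center (a point): Centre of a loose black loupe standing on the table, 44 mm in diameter and 38 mm tall. Leave it alone.
- bearing_center (a point): Centre of a loose steel ball bearing lying flat on the table, 52 mm in diameter and 18 mm tall. Leave it alone.
Not all that is in view belongs to the job. Of the things shaped like the part that bears bush_center, the brass one is meant.

How it is judged:
By the outcome, as a careful person would: the job done as asked, in the order asked, and still so for the second after the job is handed in, with the robot touching nothing.
It also fails if it takes over 67 s, if anything falls off the work surface, if the arm or the gripper's body presses on something with over 40 N, if the wrist force passes 120 N, or if a joint passes its speed limit or range.

## Robot

A 7-joint arm with a two-finger parallel gripper is mounted at the origin on the work surface. World frame = base frame: x ahead of the robot, y to its left, z up, the work surface at z = 0. Lengths are in m, angles in rad, forces in N, time in s.
With the tool pointing down it reaches from about 0.425 to 0.925 m from the base axis. Payload 6.8 kg.
Tool frame: the origin (TCP) lies on the front face of the gripper's body, between the roots of the fingers; the fingertips stand 73 mm ahead of it and the grasp point (between the pads) lies 54 mm ahead of it; z points along the fingers, y is the direction in which the jaws open and shut (so a half turn about z gives the same grasp; the last joint's range is limited). The gripper opens to 85 mm and grips with 20 to 120 N. Pads are 22 mm wide; open, the fingers measure 114 mm over their backs; the gripper's body (76 mm by 85 mm) begins 54 mm behind the grasp point. The pads swing forward as they close: fully open they stand 13 mm farther back than shut.
Start: joints at [-1.233, 0.477, 0.022, 1.555, -0.011, 1.109, -0.083], TCP at [0.291, 0.609, 0.304] pointing down, gripper open.
Joint ranges: [-2.96, 2.96], [-0.34, 2.1], [-1.41, 1.46], [0.24, 2.44], [-1.37, 4.51], [0.17, 1.92], [-2.96, 2.96]. Speed limits (rad/s): [2.39, 2.39, 3.14, 3.14, 3.14, 3.14, 3.14].

## Interface

Orientations are given as a rotation vector (axis times angle).
In Python, from bench import * gives the robot as it stands.
- The arm moves only by the tool jog_arm, never from a script. Its argument "plan" is a list of rows, each a list of 2 entries, a list of its own where there are three numbers: the shift along the world's x, y, z in cm, then the turn about the world's z in rad. In form: [[[tx, ty, tz], twist], ...]. A call has 1 to 12 rows; each row shifts and turns the commanded pose from where the row before left it; what a row does not reach is not made up. A row lasts 1/10 s, in which the tool goes at most 50 mm and 8.59 degrees, less where a joint would pass 70% of its speed; a pose out of reach is approached as far as the arm can. A call is refused whole if a number of a shift passes 5 or a number of a turn 0.15, either way. A call with a gripper value outside its range is refused whole. "hand" is the finger opening in cm, from 0 to 8.54, set as the call begins (left out, the last holds). The fingers move at their own pace and stop on an object; "grip_force" is the grip in N (left out, the last holds). Time passes only in rows, so rows that do not move let the fingers close. It gives the time, the measured TCP pose, the force and the opening at its end, in the units of the state.
- get_obs(): the state, without advancing time (a new reading comes with each control period).
- grab_frame(name): name is "side" or "top" or "wrist"; returns the picture (420x560x3 uint8, red, green, blue); there is no depth.
- get_calibration(name): a dict with "intrinsics" (3x3 intrinsics, pixels), "xyz" and "orientation" of the camera in the world. Camera axes: x right, y down, z forward; pixel columns grow to the right and rows downward; lengths in m; the calibration is good to about 2 mm. A picture is of the moment at which its call begins: read the wrist's pose just before it. get_calibration takes no time and is no camera call; for the wrist camera it gives the pose at the moment of the call.
- hand_in(): hands the job in, once; it reports no verdict.
The state is a dict: "clock": time; "joints": joint angles; "qvel": joint speeds; "tau": joint torques, N m; "tcp_pos": TCP position; "orientation": TCP orientation; "contact_force": force on the tool from outside, world axes, zero at the start; "moment": the same for the moment, N m; "grip_width": finger opening in m.
Only numpy, scipy, OpenCV 4.12 (cv2) and the standard library are available. Lean on these libraries where they do the work, as an engineer would, in place of code of your own. Each camera call takes 0.05 s, during which the arm holds its last target. There are 200 camera calls.

## Working session

There is one attempt and no reset: what is moved stays moved. The work goes in short steps, Python scripts to look and compute and a tool call to move; the robot and the scene stay as the last step left them, time stands still between calls to the robot, and variables do not carry over. Pictures are saved under pics/ and viewed, about 8 in all and at most 12, crops included, and the job is handed in when it is done.

Besides the shell and the picture viewer there is one more tool, called after "Emit:" as name(argument=value, ...) on one line, values as JSON. jog_arm: Moves the arm, as the interface text tells. Its arguments: {"type":"object","properties":{"plan":{"type":"array","items":{"type":"array"}},"hand":{"type":"number"},"grip_force":{"type":"number"}},"required":["plan"]}

```bash
mkdir -p pics; ls; python3 - <<'E'
from bench import *
import cv2
print(get_obs())
for n in("side","top"):
    f=grab_frame(n); cv2.imwrite(f"pics/{n}0.png",f[:,:,::-1]); print(n,get_calibration(n))
print(get_calibration("wrist"))
E
```

```text
pics
{'clock': 0.0, 'joints': array([-1.23306843,  0.47782562,  0.02234287,  1.556469  , -0.01154417,
        1.10930733, -0.08313916]), 'qvel': array([ 4.41383756e-04,  1.82663372e-04,  4.25677423e-04, -4.34614230e-04,
        1.14736239e-03,  1.73056062e-03, -6.56421784e-05]), 'tau': array([-3.45378066e-04, -5.96456301e+01,  1.60770155e+00, -2.81190705e+01,
        1.23698512e-02,  9.49195353e-03,  8.08983344e-06]), 'tcp_pos': array([0.29085845, 0.60859762, 0.30290113]), 'orientation': array([-6.94511200e-01, -3.06353927e+00,  2.91393649e-03]), 'contact_force': array([-0.41597203,  0.45646509,  0.17351382]), 'moment': array([ 0.06804944,  0.01058329, -0.00274729]), 'grip_width': 0.08545011571015196}
side {'intrinsics': array([[421.58279196,   0.        , 291.46827051],
       [  0.        , 421.58279196, 213.6839011 ],
       [  0.        ,   0.        ,   1.        ]]), 'xyz': array([0.06033781, 0.4557878 , 0.59465999]), 'orientation': array([-0.88965822,  2.38513766, -1.18691756])}
top {'intrinsics': array([[531.12993299,   0.        , 273.20193435],
       [  0.        , 531.12993299, 216.25896172],
       [  0.        ,   0.        ,   1.        ]]), 'xyz': array([ 0.41318599, -0.07487879,  1.07264548]), 'orientation': array([-2.11633566,  2.17267335, -0.16840513])}
{'intrinsics': array([[354.25265097,   0.        , 282.52270136],
       [  0.        , 354.25265097, 210.5411896 ],
       [  0.        ,   0.        ,   1.        ]]), 'xyz': array([0.21608378, 0.64613311, 0.37310172]), 'orientation': array([2.41026189, 1.52050822, 0.25222124])}
```

View pics/top0.png

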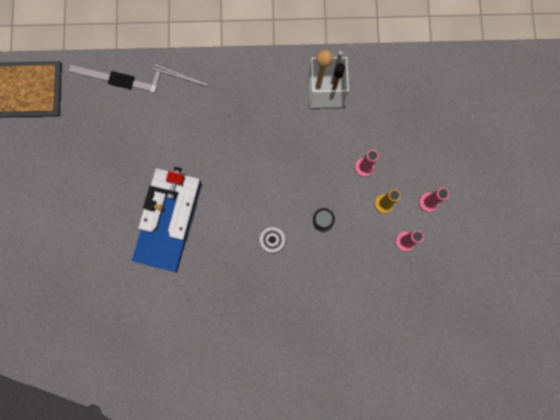

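View pics/side0.png

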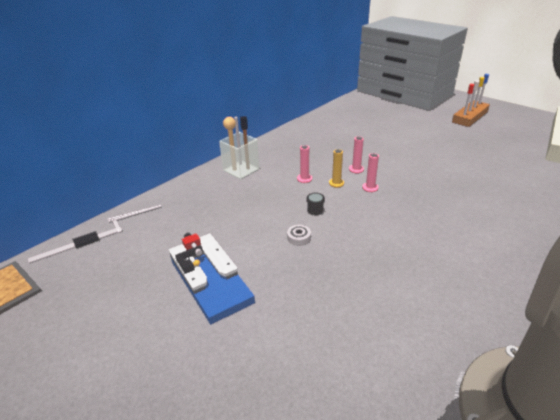

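Top picture: the fixture is at (165,220) with its mouth to the lower left, the bearing at (272,240) and the loupe at (324,219). The side view agrees. Four parts share the bush shape: pink (367,163), pink (433,200), pink (409,240) and brass/yellow (387,203). The yellow-brass one fits the description. I'll confirm it in a crop and measure.

```bash
cat > h.py <<'E'
from bench import *
import cv2, numpy as np
from scipy.spatial.transform import Rotation as R
def ray(cal,uv,z):
    K=cal["intrinsics"]; d=R.from_rotvec(cal["orientation"]).as_matrix()@np.linalg.inv(K)@np.array([uv[0],uv[1],1.])
    c=np.array(cal["xyz"]); return c+d*(z-c[2])/d[2]
def proj(cal,p):
    q=cal["intrinsics"]@(R.from_rotvec(cal["orientation"]).as_matrix().T@(np.array(p)-cal["xyz"])); return q[:2]/q[2]
def blobs(im,lo,hi,amin=20):
    m=cv2.inRange(cv2.cvtColor(im,cv2.COLOR_RGB2HSV),np.array(lo),np.array(hi))
    cs,_=cv2.findContours(m,cv2.RETR_EXTERNAL,cv2.CHAIN_APPROX_NONE)
    return m,sorted([c for c in cs if cv2.contourArea(c)>amin],key=cv2.contourArea,reverse=True)
E
python3 - <<'E'
from h import *
im=cv2.imread("pics/top0.png")[:,:,::-1].copy(); c=get_calibration("top")
s=cv2.imread("pics/side0.png")
cv2.imwrite("pics/crop1.png",np.hstack([cv2.resize(im[140:260,340:460,::-1],(400,400),interpolation=2),cv2.resize(s[125:205,285:385][:, :80+0],(400,400),interpolation=2)]))
_,b=blobs(im,(15,150,80),(30,255,255))
for k in b:
    x,y,w,h=cv2.boundingRect(k); print("brass",x,y,w,h,ray(c,(x+w/2,y+h/2),.05))
print("foot",ray(c,(386,204),.003),"top",ray(c,(393.5,195),.095))
_,b=blobs(im,(105,150,60),(125,255,255))
for k in b:
    r=cv2.minAreaRect(k); print("blue",r)
    for p in cv2.boxPoints(r): print(p,ray(c,p,.02))
_,b=blobs(im,(0,180,100),(6,255,255),20)
for k in b:
    m=cv2.moments(k);p=(m['m10']/m['m00'],m['m01']/m['m00']);print("red",p,ray(c,p,.053))
for n,p,z in(("loupe",(324,219),.038),("bearing",(272,239.5),.018),("pink",(367,165),.003),("pink",(431,202),.003),("pink",(406,242),.003)): print(n,ray(c,p,z))
E
```

```text
brass 375 191 22 22 [ 0.5920804  -0.30339957  0.05      ]
foot [ 0.59615069 -0.31365851  0.003     ] top [ 0.59715902 -0.30819107  0.095     ]
blue ((163.62261962890625, 231.3207550048828), (45.054256439208984, 72.25165557861328), 15.945395469665527)
[132.03772 259.86792] [0.49421264 0.19934931 0.02      ]
[151.88678 190.39622] [0.63337441 0.16124239 0.02      ]
[195.20752 202.77359] [0.60572263 0.07396601 0.02      ]
[175.35846 272.2453 ] [0.46756421 0.11367641 0.02      ]
red (174.87426900584794, 177.609649122807) [0.6509001  0.10896777 0.053     ]
loupe [ 0.56337798 -0.18192993  0.038     ]
bearing [ 0.52766602 -0.07854949  0.018     ]
pink [ 0.67899617 -0.27913922  0.003     ]
pink [ 0.5979083 -0.4060691  0.003    ]
pink [ 0.51711366 -0.349569    0.003     ]
```

View pics/crop1.png

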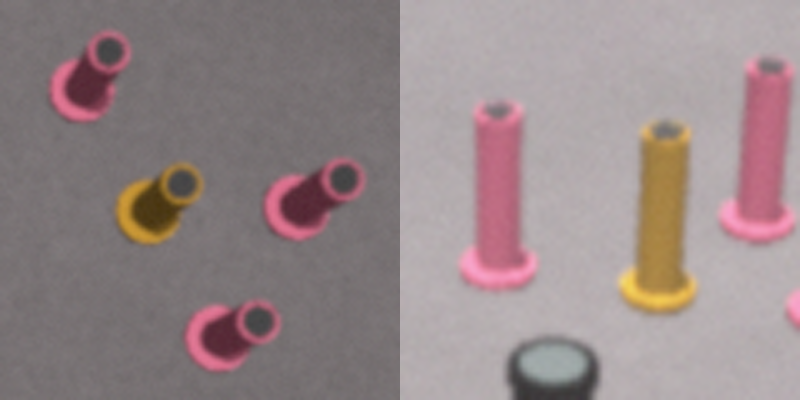

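The crop confirms that the brass bush is the lone yellow part at (385,203), among three pinks. Next I move over the fixture, turning the jaws along the slot, for a closer wrist view.

Emit:
jog_arm(plan=[[[2, -4.5, 0], -0.116], [[2, -4.5, 0], -0.116], [[2, -4.5, 0], -0.116], [[2, -4.5, 0], -0.116], [[2, -4.5, 0], -0.116], [[2, -4.5, 0], -0.116], [[2, -4.5, 0], -0.116], [[2, -4.5, 0], -0.116], [[2, -4.5, 0], -0.116], [[2, -4.5, 0], -0.116], [[2, -4.5, 0], -0.116], [[2, -4.5, 0], -0.116]])

```text
clock: 1.3
tcp_pos: [0.5313, 0.0671, 0.3039]
orientation: [-2.501, -1.9, -0.0]
contact_force: [1.2, 0.6, 0.3]
grip_width: 0.0854
```

Emit:
jog_arm(plan=[[[0, 0, 0], 0], [[0, 0, 0], 0], [[0, 0, 0], 0]])

```text
clock: 1.6
tcp_pos: [0.5305, 0.0704, 0.3035]
orientation: [-2.494, -1.908, 0.001]
contact_force: [-0.1, -0.3, -0.7]
grip_width: 0.0856
```

```bash
python3 - <<'E'
from h import *
o=get_obs(); print({k:np.round(v,3) for k,v in o.items()})
c=get_calibration("wrist"); f=grab_frame("wrist"); cv2.imwrite("pics/w1.png",f[:,:,::-1]); np.save("w1.npy",c,allow_pickle=True)
print(c["xyz"],R.from_rotvec(c["orientation"]).as_matrix()[:,2])
for n,p in(("origin",(.563,.134,.02)),("red",(.651,.109,.053))): print(n,proj(c,p))
E
```

```text
{'clock': np.float64(1.6), 'joints': array([-0.669,  0.264,  0.507,  1.917, -0.152,  0.999, -0.359]), 'qvel': array([-0.012, -0.003, -0.008,  0.002,  0.002, -0.001, -0.001]), 'tau': array([ 1.1620e+00, -3.8971e+01,  5.2010e+00, -2.6141e+01,  8.6000e-02,
       -5.0000e-03, -0.0000e+00]), 'tcp_pos': array([0.531, 0.07 , 0.304]), 'orientation': array([-2.494e+00, -1.908e+00,  1.000e-03]), 'contact_force': array([-0.105, -0.301, -0.653]), 'moment': array([ 0.004, -0.005,  0.023]), 'grip_width': np.float64(0.086)}
[0.55293305 0.15228922 0.37363545] [-0.08430473 -0.31267895 -0.94611024]
origin [297.53246702 105.85673898]
red [404.04263705 108.90044821]
```

View pics/w1.png

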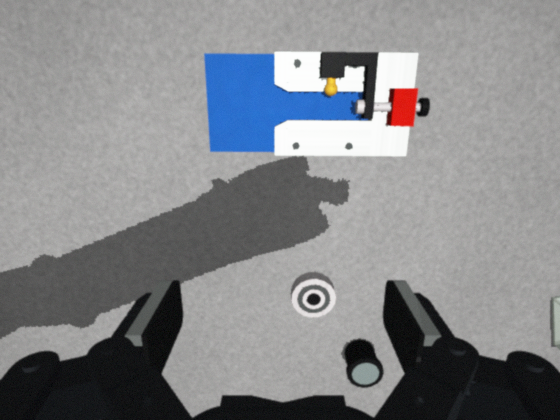

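Wrist view: the plate spans (275,52) to (418,157), the slot mouth is near (275,106), the catch ball is at (331,88) and the stop face at (357,106). I fit these in the world frame.

```bash
cat > fx.py <<'E'
from h import *
im=cv2.imread("pics/w1.png")[:,:,::-1].copy(); c=np.load("w1.npy",allow_pickle=True).item()
roi=np.zeros(im.shape[:2],np.uint8); roi[30:170,190:440]=1
hsv=cv2.cvtColor(im,cv2.COLOR_RGB2HSV)
W=((hsv[...,2]>225)&(hsv[...,1]<30)&(roi>0)).astype(np.uint8)
B=((hsv[...,0]>100)&(hsv[...,0]<125)&(hsv[...,1]>150)&(roi>0)).astype(np.uint8)
def rect(M,z):
    ys,xs=np.nonzero(cv2.morphologyEx(M,cv2.MORPH_OPEN,np.ones((3,3))))
    P=np.array([ray(c,(x,y),z)[:2]*1000 for x,y in zip(xs,ys)],np.float32); r=cv2.minAreaRect(P); return r,cv2.boxPoints(r)
r,b=rect(W,.037); print("plate",r,b.round(1).tolist())
Bm=B.copy(); Bm[:,275:]=0
r2,b2=rect(Bm,.02); print("apron",r2,b2.round(1).tolist())
# slot centre line: per column, blue run inside the plate
pts=[]
for x in range(294,318,3):
    rows=[y for y in range(80,135) if B[y,x]]; a,d=min(rows)-.5,max(rows)+.5
    A,D=ray(c,(x,a),.037)[:2],ray(c,(x,d),.037)[:2]; pts.append((A+D)/2*1000); print(x,a,d,(pts[-1]).round(1),round(np.linalg.norm(A-D)*1000,1))
print(c["xyz"]); 
for n,p,z in(("stopface",(355,106),.045),("ball",(331,88),.044),("red",(402,107),.053)): print(n,ray(c,p,z)*1000)
cv2.imwrite("pics/w1c.png",cv2.resize(im[40:170,200:440,::-1],(800,433),interpolation=cv2.INTER_CUBIC))
E
python3 fx.py
```

```text
plate ((602.7088623046875, 123.74409484863281), (90.224365234375, 124.51811218261719), 74.46343994140625) [[530.5999755859375, 97.0], [650.5999755859375, 63.599998474121094], [674.7999877929688, 150.5], [554.7999877929688, 183.89999389648438]]
apron ((510.86328125, 149.5370330810547), (88.8672866821289, 63.7417106628418), 74.49153900146484) [[468.29998779296875, 115.19999694824219], [529.7000122070312, 98.19999694824219], [553.5, 183.8000030517578], [492.0, 200.89999389648438]]
294 91.5 118.5 [559.6 136.3] 23.6
297 91.5 118.5 [562.2 135.6] 23.6
300 91.5 118.5 [564.8 134.9] 23.6
303 91.5 118.5 [567.5 134.2] 23.6
306 91.5 118.5 [570.1 133.5] 23.6
309 91.5 118.5 [572.8 132.7] 23.6
312 91.5 118.5 [575.4 132. ] 23.6
315 91.5 118.5 [578.  131.3] 23.6
[0.55293305 0.15228922 0.37363545]
stopface [611.66335037 121.80359884  45.        ]
ball [594.46515998 142.15654013  44.        ]
red [649.52989432 111.04590852  53.        ]
```

View pics/w1c.png

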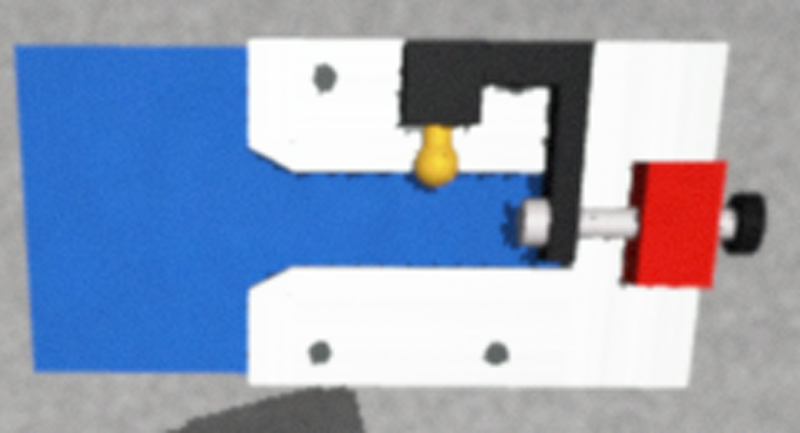

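The fit gives a 124.5 × 90.2 mm plate (true 125 × 90), origin (0.5618, 0.1353), slot at −15.5° and estimated home at x ≈ 40 mm, inside 33–49. Next, to the bush.

Emit:
jog_arm(plan=[[[0.55, -3.17, 0], -0.003], [[0.55, -3.17, 0], -0.003], [[0.55, -3.17, 0], 0], [[0.55, -3.17, 0], 0], [[0.55, -3.17, 0], 0], [[0.55, -3.17, 0], 0], [[0.55, -3.17, 0], 0], [[0.55, -3.17, 0], 0], [[0.55, -3.17, 0], 0], [[0.55, -3.17, 0], 0], [[0.55, -3.17, 0], 0], [[0.55, -3.17, 0], 0]])

```text
clock: 2.85
tcp_pos: [0.5981, -0.3104, 0.3035]
orientation: [-2.499, -1.902, -0.001]
contact_force: [0.7, -0.1, 0.4]
grip_width: 0.0854
```

Emit:
jog_arm(plan=[[[0, 0, 0], 0], [[0, 0, 0], 0], [[0, 0, 0], 0]])

```text
clock: 3.15
tcp_pos: [0.5977, -0.309, 0.3035]
orientation: [-2.499, -1.901, -0.001]
contact_force: [0.7, -0.5, -0.5]
grip_width: 0.0852
```

```bash
python3 - <<'E'
from h import *
o=get_obs(); print(o["tcp_pos"],o["joints"].round(2)); r=R.from_rotvec(o["orientation"]).as_matrix(); print("yaw y",np.degrees(np.arctan2(r[1,1],r[0,1])), "z",r[:,2].round(4))
c=get_calibration("wrist"); im=grab_frame("wrist"); cv2.imwrite("pics/w2.png",im[:,:,::-1])
m,b=blobs(im,(15,140,60),(32,255,255),50)
for k in b[:3]:
    (x,y),rr=cv2.minEnclosingCircle(k); print(cv2.contourArea(k),cv2.boundingRect(k))
    xx,yy,w,h=cv2.boundingRect(k)
    e=k[:,0,:]; P=np.array([ray(c,p,.006)[:2]*1000 for p in e]); print("flange plane extents",P.min(0),P.max(0))
E
```

```text
[ 0.59774708 -0.30896182  0.30350936] [-0.01  0.53  0.58  1.59 -0.31  1.12  0.38]
yaw y -15.4650767964127 z [-3.0e-04  1.6e-03 -1.0e+00]
1496.5 (264, 157, 37, 56)
flange plane extents [ 574.84677098 -350.21542141] [ 616.64394162 -289.70720193]
```

View pics/w2.png

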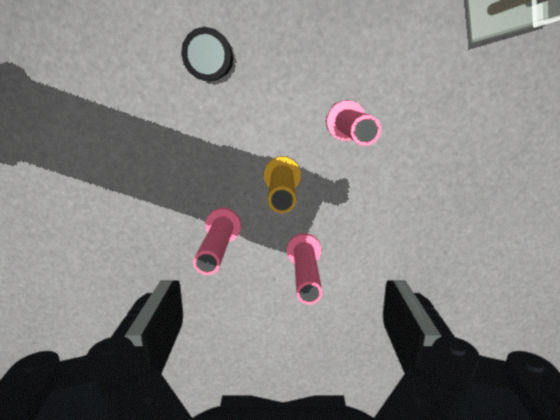

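Wrist view: the brass flange is at (282,175) and its top ring at (282,199), with the pinks at (222,224), (304,249) and (345,120), clear of the jaws.

```bash
python3 - <<'E'
from h import *
c=get_calibration("wrist"); im=cv2.imread("pics/w2.png")[:,:,::-1].copy()
m,b=blobs(im,(15,140,60),(32,255,255),50); e=b[0][:,0,:].astype(np.float32)
P=np.array([ray(c,p,.006)[:2]*1000 for p in e],np.float32)
f=P[(e[:,1]<176)]; A=np.c_[2*f,np.ones(len(f))]; s=np.linalg.lstsq(A,(f**2).sum(1),rcond=None)[0]; print("flange",s[:2],"r",np.sqrt(s[2]+s[:2]@s[:2]))
Q=np.array([ray(c,p,.095)[:2]*1000 for p in e],np.float32)
f=Q[(e[:,1]>200)]; A=np.c_[2*f,np.ones(len(f))]; s=np.linalg.lstsq(A,(f**2).sum(1),rcond=None)[0]; print("top",s[:2],"r",np.sqrt(s[2]+s[:2]@s[:2]))
E
```

```text
flange [ 597.54735192 -309.13873796] r 19.002391167421557
top [ 597.21407575 -309.35506956] r 11.038723697818577
```

Emit:
jog_arm(plan=[[[0, 0, -2], 0], [[0, 0, -3], 0], [[0, 0, -3], 0], [[0, 0, -3], 0], [[0, 0, -2.5], 0], [[0, 0, -2], 0], [[0, 0, -1.4], 0], [[0, 0, -0.5], 0], [[0, 0, 0], 0], [[0, 0, 0], 0]])

```text
clock: 4.2
tcp_pos: [0.5977, -0.3115, 0.131]
orientation: [2.502, 1.898, 0.001]
contact_force: [0.6, -0.5, 0.1]
grip_width: 0.0855
```

Emit:
jog_arm(hand=0, grip_force=60, plan=[[[0, 0, 0], 0], [[0, 0, 0], 0], [[0, 0, 0], 0], [[0, 0, 0], 0], [[0, 0, 0], 0], [[0, 0, 0], 0], [[0, 0, 0], 0], [[0, 0, 0], 0], [[0, 0, 0], 0], [[0, 0, 0], 0]])

```text
clock: 5.2
tcp_pos: [0.5971, -0.3115, 0.1302]
orientation: [2.503, 1.898, 0.0]
contact_force: [-0.4, 1.0, 5.8]
grip_width: 0.0227
```

Emit:
jog_arm(plan=[[[0, 0, 1], 0], [[0, 0, 2], 0], [[0, 0, 2.5], 0], [[0, 0, 2.5], 0], [[0, 0, 2], 0], [[0, 0, 2], 0], [[0, 0, 0], 0], [[0, 0, 0], 0]])

```text
clock: 6.0
tcp_pos: [0.5969, -0.3111, 0.2495]
orientation: [-2.503, -1.899, -0.0]
contact_force: [0.1, -0.3, -3.1]
grip_width: 0.0226
```

Emit:
jog_arm(plan=[[[-0.4, 1.8, 0], 0], [[-0.7, 3.8, 0], 0], [[-0.8, 4, 0], 0], [[-0.8, 4, 0], 0], [[-0.8, 4.2, 0], 0], [[-0.8, 4.2, 0], 0], [[-0.8, 4.2, 0], 0], [[-0.8, 4.2, 0], 0], [[-0.8, 4.2, 0], 0], [[-0.7, 4, 0], 0], [[-0.6, 4, 0], 0], [[-0.4, 3.3, 0], 0]])

```text
clock: 7.2
tcp_pos: [0.5114, 0.15, 0.2485]
orientation: [-2.5, -1.9, 0.004]
contact_force: [1.2, -1.0, -0.9]
grip_width: 0.023
```

Emit:
jog_arm(plan=[[[0, 0, -2], 0], [[0, 0, -2], 0], [[0, 0, 0], 0], [[0, 0, 0], 0], [[0, 0, 0], 0]])

```text
clock: 7.7
tcp_pos: [0.5134, 0.1473, 0.2104]
orientation: [2.504, 1.897, 0.001]
contact_force: [-0.0, -0.5, -1.2]
grip_width: 0.0227
```

```bash
python3 - <<'E'
from h import *
o=get_obs(); print(o["tcp_pos"],o["contact_force"],o["moment"],o["joints"].round(2)); r=R.from_rotvec(o["orientation"]).as_matrix(); print("yaw y",np.degrees(np.arctan2(r[1,1],r[0,1])), "z",r[:,2].round(4))
for n in ("side","wrist"):
    c=get_calibration(n); im=grab_frame(n); cv2.imwrite(f"pics/{n}3.png",im[:,:,::-1]); np.save(f"{n}3.npy",c,allow_pickle=True)
s=cv2.imread("pics/side3.png")[150:350,100:340]; w=cv2.imread("pics/wrist3.png")
cv2.imwrite("pics/c3.png",np.hstack([cv2.resize(s,(400,333),interpolation=2),cv2.resize(w,(400,333))]))
E
```

```text
[0.51339946 0.14733418 0.21037272] [-0.00304701 -0.52280221 -1.24449506] [-0.00260461  0.02364039 -0.05829187] [-0.79  0.39  0.5   2.01 -0.26  0.8  -0.42]
yaw y -15.683801203180384 z [ 6.e-04  1.e-04 -1.e+00]
```

View pics/c3.png

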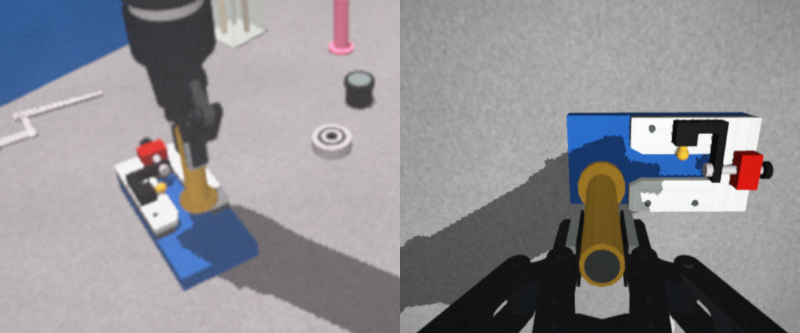

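The bush is held upright over the apron. I measure its flange and the slot line in this same wrist picture.

```bash
python3 - <<'E'
from h import *
o=get_obs(); t=o["tcp_pos"]*1000
c=np.load("wrist3.npy",allow_pickle=True).item(); im=cv2.imread("pics/wrist3.png")[:,:,::-1].copy()
m,b=blobs(im,(12,120,50),(34,255,255),300); e=b[0][:,0,:].astype(float); print(cv2.boundingRect(b[0]),o["clock"])
v0=e[:,1].min()
for zz in (.080,.086):
    P=np.array([ray(c,p,zz)[:2]*1000 for p in e]); f=P[e[:,1]<v0+28]
    A=np.c_[2*f,np.ones(len(f))]; s=np.linalg.lstsq(A,(f**2).sum(1),rcond=None)[0]
    a=np.radians(-15.5);u=np.array([np.cos(a),np.sin(a)]);v=np.array([-u[1],u[0]]); d=s[:2]-[561.8,135.3]
    print(zz,"flange",s[:2],"r",np.sqrt(s[2]+s[:2]@s[:2]),"fixture xy",d@u,d@v,"rel tcp",(s[:2]-t[:2])@u,(s[:2]-t[:2])@v)
hsv=cv2.cvtColor(im,cv2.COLOR_RGB2HSV)
for x in (455,465,475): # plate outer edges per column
    col=hsv[100:300,x-200+0] if 0 else None
W=((hsv[...,2]>185)&(hsv[...,1]<40)).astype(np.uint8); W[:130]=0; W[290:]=0; W[:,:310]=0; W[:,520:]=0
W=cv2.morphologyEx(W,cv2.MORPH_OPEN,np.ones((3,3)))
ys,xs=np.nonzero(W); P=np.array([ray(c,(x,y),.037)[:2]*1000 for x,y in zip(xs,ys)],np.float32); print("plate",cv2.minAreaRect(P),cv2.boxPoints(cv2.minAreaRect(P)).round(1).tolist())
E
```

```text
(249, 204, 67, 158) 7.8
0.08 flange [513.85035213 148.34050266] r 19.523286836845717 fixture xy -49.69066366161116 -0.2477605468498687 rel tcp 0.07879897132639511 0.8769557788694577
0.086 flange [514.5281505  150.75481017] r 18.939788634417734 fixture xy -49.682712129989234 2.2598734358259143 rel tcp 0.08675050294832151 3.384589761545241
plate ((602.632080078125, 123.479248046875), (91.19917297363281, 125.92083740234375), 74.68640899658203) [[529.9000244140625, 96.0999984741211], [651.2999877929688, 62.900001525878906], [675.4000244140625, 150.8000030517578], [554.0, 184.10000610351562]]
```

Emit:
jog_arm(plan=[[[0, 0, -1], 0], [[0, 0, -1.5], 0], [[0, 0, -1.5], 0], [[0, 0, -1], 0], [[0, 0, -0.5], 0], [[0, 0, -0.2], 0], [[0, 0, 0], 0], [[0, 0, 0], 0], [[0, 0, 0], 0]])

```text
clock: 8.7
tcp_pos: [0.5134, 0.1477, 0.1534]
orientation: [2.503, 1.898, 0.002]
contact_force: [-0.3, -0.4, -0.9]
grip_width: 0.0227
```

Emit:
jog_arm(plan=[[[0, 0, -0.1], 0], [[0, 0, -0.1], 0], [[0, 0, 0], 0], [[0, 0, 0], 0]])

```text
clock: 9.1
tcp_pos: [0.513, 0.1476, 0.1509]
orientation: [-2.503, -1.898, 0.0]
contact_force: [0.8, 0.4, -1.9]
grip_width: 0.0226
```

Emit:
jog_arm(plan=[[[0, 0, -0.1], 0], [[0, 0, 0], 0], [[0, 0, 0], 0]])

```text
clock: 9.4
tcp_pos: [0.5132, 0.1477, 0.1501]
orientation: [-2.503, -1.898, -0.001]
contact_force: [-1.6, 0.1, 3.0]
grip_width: 0.0228
```

Emit:
jog_arm(plan=[[[0, 0, 0.12], 0], [[0, 0, 0], 0], [[0.29, -0.08, 0], 0], [[0.29, -0.08, 0], 0], [[0.29, -0.08, 0], 0], [[0.29, -0.08, 0], 0], [[0.29, -0.08, 0], 0], [[0.29, -0.08, 0], 0], [[0, 0, 0], 0], [[0, 0, 0], 0]])

```text
clock: 10.4
tcp_pos: [0.5304, 0.1428, 0.1511]
orientation: [-2.503, -1.898, 0.0]
contact_force: [-0.5, -0.1, -1.1]
grip_width: 0.0227
```

Emit:
jog_arm(plan=[[[0.193, -0.053, 0], 0], [[0.193, -0.053, 0], 0], [[0.193, -0.053, 0], 0], [[0, 0, 0], 0], [[0, 0, 0], 0]])

```text
clock: 10.9
tcp_pos: [0.5363, 0.1412, 0.1511]
orientation: [2.503, 1.898, -0.0]
contact_force: [-0.1, -0.3, -0.5]
grip_width: 0.0225
```

Emit:
jog_arm(plan=[[[0.193, -0.053, 0], 0], [[0.193, -0.053, 0], 0], [[0, 0, 0], 0], [[0, 0, 0], 0]])

```text
clock: 11.3
tcp_pos: [0.5401, 0.1401, 0.1511]
orientation: [2.503, 1.898, -0.0]
contact_force: [-0.3, -0.4, -1.7]
grip_width: 0.0227
```

Emit:
jog_arm(plan=[[[0.193, -0.053, 0], 0], [[0.193, -0.053, 0], 0], [[0, 0, 0], 0]])

```text
clock: 11.6
tcp_pos: [0.5443, 0.139, 0.1512]
orientation: [2.503, 1.898, 0.001]
contact_force: [0.5, 0.6, -1.2]
grip_width: 0.0225
```

Emit:
jog_arm(plan=[[[0.193, -0.053, 0], 0], [[0.193, -0.053, 0], 0], [[0, 0, 0], 0]])

```text
clock: 11.9
tcp_pos: [0.5482, 0.138, 0.1512]
orientation: [2.503, 1.898, 0.0]
contact_force: [0.5, -0.4, -1.8]
grip_width: 0.0228
```

Emit:
jog_arm(plan=[[[0.193, -0.053, 0], 0], [[0.193, -0.053, 0], 0], [[0, 0, 0], 0], [[0, 0, 0], 0]])

```text
clock: 12.3
tcp_pos: [0.5517, 0.137, 0.1511]
orientation: [2.503, 1.898, 0.0]
contact_force: [-0.7, 0.3, -1.4]
grip_width: 0.0225
```

Emit:
jog_arm(plan=[[[0.193, -0.053, 0], 0], [[0.193, -0.053, 0], 0], [[0, 0, 0], 0], [[0, 0, 0], 0]])

```text
clock: 12.7
tcp_pos: [0.5556, 0.1359, 0.1511]
orientation: [2.503, 1.898, -0.0]
contact_force: [0.0, -0.6, -2.5]
grip_width: 0.0224
```

Emit:
jog_arm(plan=[[[0.193, -0.053, 0], 0], [[0.193, -0.053, 0], 0], [[0.193, -0.053, 0], 0], [[0, 0, 0], 0], [[0, 0, 0], 0]])

```text
clock: 13.2
tcp_pos: [0.5614, 0.1343, 0.1511]
orientation: [-2.503, -1.898, 0.0]
contact_force: [0.7, -0.2, -1.8]
grip_width: 0.0226
```

Emit:
jog_arm(plan=[[[0.193, -0.053, 0], 0], [[0.193, -0.053, 0], 0], [[0.193, -0.053, 0], 0], [[0.193, -0.053, 0], 0], [[0, 0, 0], 0], [[0, 0, 0], 0]])

```text
clock: 13.8
tcp_pos: [0.5691, 0.1322, 0.1511]
orientation: [-2.503, -1.898, 0.0]
contact_force: [0.6, -0.1, -1.7]
grip_width: 0.0227
```

Emit:
jog_arm(plan=[[[0.193, -0.053, 0], 0], [[0.193, -0.053, 0], 0], [[0.193, -0.053, 0], 0], [[0, 0, 0], 0], [[0, 0, 0], 0]])

```text
clock: 14.3
tcp_pos: [0.5749, 0.1306, 0.1511]
orientation: [-2.503, -1.898, 0.0]
contact_force: [0.4, 1.0, -0.9]
grip_width: 0.0224
```

Inside the slot with no lateral force. Now on to the catch.

Emit:
jog_arm(plan=[[[0.193, -0.053, 0], 0], [[0.193, -0.053, 0], 0], [[0.193, -0.053, 0], 0], [[0, 0, 0], 0]])

```text
clock: 14.7
tcp_pos: [0.5804, 0.1287, 0.1508]
orientation: [-2.503, -1.898, 0.002]
contact_force: [-0.7, -1.2, -1.1]
grip_width: 0.0226
```

Emit:
jog_arm(plan=[[[0.193, -0.053, 0], 0], [[0.193, -0.053, 0], 0], [[0, 0, 0], 0]])

```text
clock: 15.0
tcp_pos: [0.5835, 0.1273, 0.1504]
orientation: [-2.503, -1.898, 0.004]
contact_force: [-3.5, -1.9, -3.4]
grip_width: 0.0226
```

Emit:
jog_arm(plan=[[[0.193, -0.053, 0], 0], [[0.193, -0.053, 0], 0], [[0, 0, 0], 0]])

```text
clock: 15.3
tcp_pos: [0.5882, 0.1259, 0.1508]
orientation: [2.503, 1.897, -0.002]
contact_force: [-2.3, -3.7, -4.1]
grip_width: 0.0228
```

Emit:
jog_arm(plan=[[[0.193, -0.053, 0], 0], [[0.193, -0.053, 0], 0], [[0, 0, 0], 0]])

```text
clock: 15.6
tcp_pos: [0.5931, 0.1252, 0.1513]
orientation: [2.502, 1.897, 0.002]
contact_force: [-1.0, -4.5, -3.0]
grip_width: 0.0226
```

Emit:
jog_arm(plan=[[[0.145, -0.04, 0], 0], [[0.145, -0.04, 0], 0], [[0, 0, 0], 0]])

```text
clock: 15.9
tcp_pos: [0.596, 0.1249, 0.1514]
orientation: [2.502, 1.897, 0.002]
contact_force: [0.6, -2.4, -2.3]
grip_width: 0.0227
```

Emit:
jog_arm(plan=[[[0.096, -0.027, 0], 0], [[0, 0, 0], 0], [[0, 0, 0], 0]])

```text
clock: 16.2
tcp_pos: [0.5965, 0.1248, 0.1513]
orientation: [2.503, 1.898, 0.001]
contact_force: [1.0, -3.3, -2.5]
grip_width: 0.0228
```

Emit:
jog_arm(plan=[[[0.096, -0.027, 0], 0], [[0, 0, 0], 0]])

```text
clock: 16.4
tcp_pos: [0.5972, 0.1246, 0.1512]
orientation: [2.503, 1.898, 0.001]
contact_force: [-0.1, -3.3, -1.2]
grip_width: 0.0226
```

Emit:
jog_arm(plan=[[[0.096, -0.027, 0], 0], [[0, 0, 0], 0]])

```text
clock: 16.6
tcp_pos: [0.5982, 0.1244, 0.1511]
orientation: [2.503, 1.899, 0.001]
contact_force: [0.5, -2.2, -2.4]
grip_width: 0.0227
```

Emit:
jog_arm(plan=[[[0.096, -0.027, 0], 0], [[0, 0, 0], 0]])

```text
clock: 16.8
tcp_pos: [0.5992, 0.1242, 0.1512]
orientation: [2.503, 1.898, 0.001]
contact_force: [-1.3, -2.5, -1.2]
grip_width: 0.0229
```

Emit:
jog_arm(plan=[[[0.048, -0.013, 0], 0], [[0, 0, 0], 0]])

```text
clock: 17.0
tcp_pos: [0.5996, 0.124, 0.1512]
orientation: [2.503, 1.899, 0.001]
contact_force: [0.3, -2.6, -2.1]
grip_width: 0.0222
```

Emit:
jog_arm(plan=[[[0.048, -0.013, 0], 0], [[0, 0, 0], 0]])

```text
clock: 17.2
tcp_pos: [0.6, 0.124, 0.1512]
orientation: [-2.503, -1.899, -0.001]
contact_force: [-0.3, -2.4, -1.5]
grip_width: 0.0224
```

Emit:
jog_arm(plan=[[[0.048, -0.013, 0], 0], [[0, 0, 0], 0]])

```text
clock: 17.4
tcp_pos: [0.6005, 0.124, 0.1511]
orientation: [-2.503, -1.899, -0.001]
contact_force: [-0.5, -1.4, -1.5]
grip_width: 0.0227
```

Emit:
jog_arm(plan=[[[0.048, -0.013, 0], 0], [[0, 0, 0], 0]])

```text
clock: 17.6
tcp_pos: [0.6008, 0.1238, 0.1511]
orientation: [-2.503, -1.898, -0.0]
contact_force: [-0.0, -1.0, -1.6]
grip_width: 0.0223
```

Emit:
jog_arm(plan=[[[0.048, -0.013, 0], 0], [[0, 0, 0], 0]])

```text
clock: 17.8
tcp_pos: [0.601, 0.1238, 0.1511]
orientation: [-2.502, -1.898, 0.001]
contact_force: [-2.8, 0.3, -0.4]
grip_width: 0.0226
```

Emit:
jog_arm(plan=[[[0.048, -0.013, 0], 0], [[0, 0, 0], 0]])

```text
clock: 18.0
tcp_pos: [0.6012, 0.1237, 0.151]
orientation: [-2.501, -1.898, 0.002]
contact_force: [-4.1, 0.9, 1.0]
grip_width: 0.0226
```

Emit:
jog_arm(plan=[[[0.048, -0.013, 0], 0], [[0, 0, 0], 0]])

```text
clock: 18.2
tcp_pos: [0.6013, 0.1237, 0.1509]
orientation: [-2.501, -1.898, 0.002]
contact_force: [-6.4, 1.7, 3.7]
grip_width: 0.0226
```

Stop contact found: the resisting force grows about 2.3 N per 0.5 mm. I ramp to about 10 N.

Emit:
jog_arm(plan=[[[0.04, -0.011, 0], 0], [[0, 0, 0], 0]])

```text
clock: 18.4
tcp_pos: [0.6014, 0.1236, 0.1509]
orientation: [-2.501, -1.898, 0.003]
contact_force: [-6.9, 2.2, 2.5]
grip_width: 0.0227
```

Emit:
jog_arm(plan=[[[0.02, -0.005, 0], 0], [[0, 0, 0], 0]])

```text
clock: 18.6
tcp_pos: [0.6015, 0.1236, 0.1509]
orientation: [-2.5, -1.897, 0.003]
contact_force: [-6.9, 1.0, 4.1]
grip_width: 0.0226
```

Emit:
jog_arm(plan=[[[0.04, -0.011, 0], 0], [[0, 0, 0], 0]])

```text
clock: 18.8
tcp_pos: [0.6016, 0.1236, 0.1508]
orientation: [-2.5, -1.897, 0.004]
contact_force: [-7.6, 2.2, 4.0]
grip_width: 0.0224
```

Emit:
jog_arm(plan=[[[0.03, -0.008, 0], 0], [[0, 0, 0], 0]])

```text
clock: 19.0
tcp_pos: [0.6017, 0.1236, 0.1507]
orientation: [-2.499, -1.897, 0.005]
contact_force: [-8.2, 2.5, 5.2]
grip_width: 0.0225
```

Emit:
jog_arm(plan=[[[0.04, -0.011, 0], 0], [[0, 0, 0], 0]])

```text
clock: 19.2
tcp_pos: [0.6018, 0.1236, 0.1507]
orientation: [-2.499, -1.897, 0.006]
contact_force: [-9.5, 2.0, 5.9]
grip_width: 0.0227
```

Emit:
jog_arm(plan=[[[0, 0, 0], 0], [[0, 0, 0], 0]])

```text
clock: 19.4
tcp_pos: [0.6018, 0.1236, 0.1507]
orientation: [-2.499, -1.897, 0.006]
contact_force: [-9.4, 2.0, 4.7]
grip_width: 0.0226
```

Emit:
jog_arm(plan=[[[0.03, -0.008, 0], 0], [[0, 0, 0], 0], [[0, 0, 0], 0], [[0, 0, 0], 0], [[0, 0, 0], 0], [[0, 0, 0], 0]])

```text
clock: 20.0
tcp_pos: [0.6019, 0.1236, 0.1507]
orientation: [-2.499, -1.897, 0.006]
contact_force: [-9.5, 1.6, 6.2]
grip_width: 0.0228
```

Emit:
jog_arm(plan=[[[0, 0, 0], 0], [[0, 0, 0], 0], [[0, 0, 0], 0], [[0, 0, 0], 0], [[0, 0, 0], 0], [[0, 0, 0], 0]])

```text
clock: 20.6
tcp_pos: [0.6019, 0.1236, 0.1507]
orientation: [-2.499, -1.897, 0.006]
contact_force: [-10.6, 1.7, 5.8]
grip_width: 0.0226
```

```bash
python3 - <<'E'
from h import *
for n in ("side","wrist"):
    o=get_obs(); print(o["clock"],o["contact_force"].round(2),o["moment"].round(2))
    im=grab_frame(n); cv2.imwrite(f"pics/{n}4.png",im[:,:,::-1])
s=cv2.imread("pics/side4.png")[190:330,150:320]; w=cv2.imread("pics/wrist4.png")[80:320,150:440]
cv2.imwrite("pics/c4.png",np.hstack([cv2.resize(s,(400,330),interpolation=2),cv2.resize(w,(400,330),interpolation=2)]))
E
```

```text
20.6 [-10.59   1.72   5.85] [0.57 2.52 0.03]
20.65 [-9.91  2.58  6.31] [0.64 2.47 0.02]
```

View pics/c4.png

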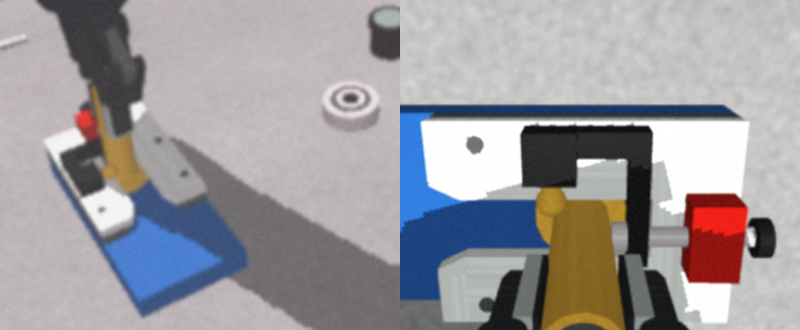

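The catch ball at crop (551,203) stands out behind the barrel, and the stop at (613,235) touches it. The push of 9.6 to 10.6 N was held for about 1.5 s. I ease off and release.

Emit:
jog_arm(plan=[[[-0.08, 0.022, 0], 0], [[-0.08, 0.022, 0], 0], [[-0.06, 0.016, 0], 0], [[0, 0, 0], 0], [[0, 0, 0], 0]])

```text
clock: 21.2
tcp_pos: [0.6013, 0.1236, 0.1507]
orientation: [-2.501, -1.898, 0.002]
contact_force: [-6.6, 1.9, 0.2]
grip_width: 0.0229
```

Emit:
jog_arm(hand=7, plan=[[[0, 0, 0], 0], [[0, 0, 0], 0], [[0, 0, 0], 0], [[0, 0, 0], 0], [[0, 0, 0], 0], [[0, 0, 0], 0], [[0, 0, 0], 0], [[0, 0, 0], 0]])

```text
clock: 22.0
tcp_pos: [0.6021, 0.1232, 0.1511]
orientation: [2.503, 1.899, 0.0]
contact_force: [0.1, 0.0, -0.8]
grip_width: 0.0701
```

Released, and the force is zero. I rise straight up and clear, then check.

Emit:
jog_arm(plan=[[[0, 0, 0.5], 0], [[0, 0, 1.5], 0], [[0, 0, 2.5], 0], [[0, 0, 3], 0], [[0, 0, 3], 0], [[0, 0, 3], 0], [[0, 0, 1.5], 0], [[0, 0, 0], 0]])

```text
clock: 22.8
tcp_pos: [0.6032, 0.1231, 0.3041]
orientation: [2.502, 1.897, 0.008]
contact_force: [-0.2, -0.2, -0.3]
grip_width: 0.07
```

Emit:
jog_arm(plan=[[[-1, -2, 0], 0], [[-1, -3, 0], 0], [[-1, -3, 0], 0], [[-0.5, -1, 0], 0], [[0, 0, 0], 0], [[0, 0, 0], 0], [[0, 0, 0], 0]])

```text
clock: 23.5
tcp_pos: [0.5675, 0.0351, 0.3007]
orientation: [-2.5, -1.901, 0.0]
contact_force: [-0.4, -0.3, 0.5]
grip_width: 0.07
```

```bash
python3 - <<'E'
from h import *
o=get_obs(); print(o["clock"],o["tcp_pos"],o["contact_force"].round(2))
I={}
for n in ("side","wrist","top"):
    c=get_calibration(n); I[n]=im=grab_frame(n); cv2.imwrite(f"pics/{n}5.png",im[:,:,::-1])
    if n=="wrist":
        a=np.radians(-15.5);u=np.array([np.cos(a),np.sin(a)])
        p=np.array([.5618,.1353])+u*.0405; print("expected foot/top px",proj(c,[*p,.026]),proj(c,[*p,.115]),proj(c,[*p,.037]))
s=I["side"][190:330,150:320]; w=I["wrist"]
cv2.imwrite("pics/c5.png",np.hstack([cv2.resize(s,(400,330),interpolation=2),cv2.resize(w,(400,330))])[:,:,::-1])
for n in("top",):
    c=get_calibration(n); A=cv2.imread("pics/top0.png"); d=cv2.absdiff(A,I[n][:,:,::-1].copy()).max(2)
    print("change at loupe/bearing",d[205:235,308:340].max(),d[226:254,258:288].max())
E
```

```text
23.5 [0.56746995 0.03514015 0.30069094] [-0.36 -0.28  0.52]
expected foot/top px [291.00114243  77.41024536] [294.13392593  73.22406596] [291.29692327  77.01500845]
change at loupe/bearing 18 21
```

View pics/c5.png

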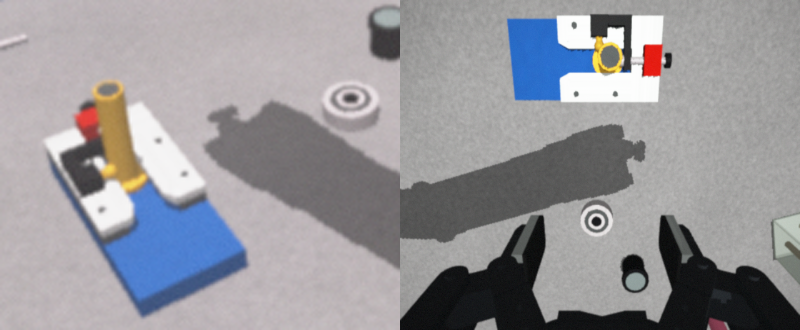

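The side view shows the bush upright in the slot, its flange under the plate and the ball behind it. In the wrist view its top is at about (293,71), against (294,73) expected when upright at home, and it touches the stop. The loupe and bearing have not moved.

```bash
python3 -c "
from bench import *
print(hand_in())"
```

```text
the job is handed in; nothing more can be done
None
```

The brass bush is standing home in the slot with its flange under the plate, and the job was handed in at about 23.7 s of the 67 s allowed.

- **Pick and slide:** I gripped the bush by its upper third with the jaws along the slot and touched it down lightly on the apron. It then went into the slot with no noticeable side force. My readings of the force opposing the push while passing the catch stayed below about 4 N, against the 5 N given.
- **Press:** The stop was met with the gripper at about x = 41 mm in the fixture frame (allowed range 33 to 49 mm). I held 9.6 to 10.6 N for about 1.5 s by the wrist reading. During the press the tool also carried about 6 N upward, so the flange was bearing on the deck, and friction there may make the force on the stop slightly less than the wrist reading. I saw no reading above 11 N along the slot, but forces were read only at the end of each move.
- **Release:** I eased the push to about 7 N, not fully to zero, before opening the gripper. The tool force read zero afterwards.
- **Last checks:** The pictures show the bush upright within 2 pixels of its expected place, against the stop, with the catch ball out behind the barrel. The loupe and bearing look unchanged against the first top picture. The robot was clear and touching nothing.

No check failed. The measurements that disagreed were the bush's sideways position in the gripper, by 1 to 2 mm between views, and the home position: 39.6 mm from the stop face and 41.1 mm from the ball.

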